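Mesh a core onto the label rewinder's splined spindle and hold it home

ROBOT

A 6-joint arm with a two-finger parallel gripper is mounted at the origin on the work surface. World frame = base frame: x ahead of the robot, y to its left, z up, the work surface at z = 0. Lengths are in mm, angles in rad, forces in N, time in s.
With the tool pointing down it reaches from about 350 to 775 mm from the base axis. Payload 7.3 kg.
Tool frame: the origin (TCP) lies at the centre of the arm's flange, where the gripper is bolted on; the fingertips stand 178 mm ahead of it and the grasp point (between the pads) lies 159 mm ahead of it; z points along the fingers, y is the line along which they close (so a half turn about z gives the same grasp; the last joint's range is limited). The gripper opens to 92 mm and grips with 3 to 60 N. Pads are 19 mm wide; open, the fingers measure 130 mm over their backs; the gripper's body (75 mm by 190 mm) begins 47 mm behind the grasp point.
Start: joints at [1.018, 0.342, 1.524, -0, 1.275, -0.146], TCP at [207.707, 482.167, 404.741] pointing down, gripper open.
Joint ranges: [-2.53, 2.53], [-0.77, 2.02], [0.04, 2.7], [-1, 4.14], [0.28, 2.66], [-3.11, 3.11]. Speed limits (rad/s): [2.57, 2.57, 3.14, 3.14, 3.14, 3.14].

INTERFACE

Orientations are given as a unit quaternion [w, x, y, z].
In Python, from cell import ctrl, cams gives the robot as it stands.
- The arm moves only by the tool jog_arm, never from a script. Its argument "motion" is one flat list of numbers, 6 for each row, row after row: the shift along the tool's x, y, z in mm, then the turn, a rotation vector about the tool's x, y, z in degrees. A call has exactly 8 rows; each row is the pose to reach, as a shift and turn from the pose commanded when the call began, along the tool's axes at that moment; what a row does not reach only later rows make up. A row lasts 1/10 s, in which the tool goes at most 50 mm and 8.59 degrees, less where a joint would pass 70% of its speed; a pose out of reach is approached as far as the arm can. A call with a gripper value outside its range is refused whole. "claw" is the finger opening in mm, from 0 to 91.8, set as the call begins (left out, the last holds). The fingers move at their own pace and stop on an object; the grip force is fixed at half the most. Time passes only in rows, so rows that repeat a pose let the fingers close, or fill a call up. It gives the time, the measured TCP pose, the force, the opening and the grip force at its end, in the units of the state.
- ctrl.observe(): the state, without advancing time (a new reading comes with each control period).
- cams.get_image(name): name is "scene" or "top" or "wrist"; returns the picture (400x640x3 uint8, red, green, blue); there is no depth.
- cams.get_calibration(name): a dict with "fx", "fy", "cx", "cy" (pixels), "dist_coeffs" ([k1, k2, p1, p2, k3] as OpenCV has them; the pictures are not rectified), "extrinsics" (4x4, takes a point from camera to world coordinates). Camera axes: x right, y down, z forward; pixel columns grow to the right and rows downward; lengths in mm; the calibration is good to about 2 mm. A picture is of the moment at which its call begins: read the wrist's pose just before it. get_calibration takes no time and is no camera call; for the wrist camera it gives the pose at the moment of the call.
- ctrl.hand_in(): hands the job in; it is judged then, once.
The state is a dict: "t": time; "joint_pos": joint angles; "dq": joint speeds; "tau": joint torques, N m; "ee_pos": TCP position; "eef_rot": TCP orientation; "contact_force": force on the tool from outside, world axes, zero at the start; "wrist_torque": the same for the moment, N m; "grip_width": opening from 0.0 (shut) to 1.0 (fully open); "grasp_force": force on a finger pad.
Only numpy, scipy, OpenCV 4.12 (cv2) and the standard library are available. Lean on these libraries where they do the work, as an engineer would, in place of code of your own. Each camera call takes 0.05 s, during which the arm holds its last target. There are 200 camera calls.

TASK

Fit the tall flanged core, the one whose bore is slotted like a cross, on the upright spindle of the label rewinder: flange down, turned so that its slots mesh with the spindle's ribs, and slid home until it pushes the sprung collar all the way down. Finish while still holding the core and pressing it down against the spring, without letting go, and leave everything else on the desk where it is.

Things in the scene. Friction and masses are not known exactly. Their poses are not given: they have to be found in the camera images.
- core_center (a point): the core to fit: grey plastic, upright, 70 mm tall, a tube 56 mm in outer diameter with a flange (90 mm across, 6 mm thick) round its foot; about 0.16 kg; may be gripped round the tube at any yaw. This point is on its axis, half-way up (35 mm above its underside); z up, x and y point along the slots of its bore (quarter turns are equivalent).
- core: the same core; origin at the centre of its underside, same axes. Its through bore (28 mm across) has four lengthwise slots, 10 mm wide, reaching out to 21 mm from the axis, so that from above the bore looks like a cross.
- spindle_seat (a point): point on the axis of the rewinder's fixed upright spindle, level with the top face of the black sprung collar when that is up; z up, x and y point along the ribs (quarter turns are equivalent). The ribs end, flat, 22 mm above this point; the plain round shaft goes on above them to a tapered nose that ends 40 mm above this point.
- spindle: the same steel spindle, origin 24 mm lower; it does not turn. Round shaft 25 mm in diameter with four ribs, 6 mm wide, reaching out to 19 mm from the axis. A core with its slots on the ribs (within about 5 degrees) slides down over them until its foot rests on the collar; otherwise its foot stops on the rib tops.
- rewinder: the label rewinder, fixed: a flat grey housing 260 x 200 mm, 55 mm high, with a 176 mm metal disc, 6 mm thick, on top and the spindle in its middle; a black strip 15 mm higher than the housing runs along its far (+x) end, 97 to 127 mm from the spindle. Origin under its centre.
- collar (a joint): the black sprung collar round the foot of the spindle, 72 mm across: 0 when up, grows as it is pushed down, to 0.010 m at its stop (foot of the core then 10 mm below spindle_seat). Its spring pushes up with about 3.3 N at 0 and 8.3 N at the stop: it lifts a core that is not pressed.
- smooth_core: bystander: low flanged grey plastic core with a smooth round bore, 90 mm across the flange, 45 mm tall; origin at centre of underside
- label_roll: bystander: white paper roll, 84 mm across, 58 mm tall, round 40 mm hole; origin at centre of underside
- mug: bystander: white mug, 95 mm tall, 82 mm across; origin under its centre
- stapler: bystander: black stapler, 140 x 34 x 54 mm; origin under its centre
- calculator: bystander: grey desk calculator, 150 x 90 x 16 mm; origin under its centre
- tape_dispenser: bystander: black tape dispenser, 150 x 55 x 86 mm; origin under its centre
- pen_cup: bystander: dark steel cup, 100 mm tall, 76 mm across; origin under its centre
- stock_carton: bystander: cardboard carton, 90 x 110 x 60 mm; origin under its centre
There are look-alikes about, which are no part of the job. Leave any blue or pink look-alike of the core alone.

How it is judged (in metres and radians):
On the way, in this order (a step that is already met when the one before it is completed fails the run):
1. the core is held clear of the desk (height (world z) of core_center above 0.065 m and contact force between the fingers and core above 1 N), for 0.2 s.
2. the core is on the spindle with its slots over the ribs (z of core_center in the frame of spindle_seat below 0.047 m and horizontal distance between core_center and spindle_seat below 0.004 m and (angle between the x axis of core_center and the x axis of spindle_seat, either way round below 0.15 rad or angle between the x axis of core_center and the y axis of spindle_seat, either way round below 0.15 rad)), for 0.1 s.
At the end, for the whole second after the job is handed in: The core stands flange down (within 4.5 degrees of upright) on the spindle's axis (4 mm), slots on the ribs, the collar pressed at least 7.5 of its 10 mm; the fingers still hold it (over 2 N) and press it on the collar (over 3 N), and it is still (value of joint collar above 0.0075 m and z of core_center in the frame of spindle_seat between 0.015 and 0.0285 m and horizontal distance between core_center and spindle_seat below 0.004 m and (angle between the x axis of core_center and the x axis of spindle_seat, either way round below 0.15 rad or angle between the x axis of core_center and the y axis of spindle_seat, either way round below 0.15 rad) and angle between core_center's own z axis and vertical below 0.08 rad and contact force between core and spindle above 3 N and contact force between the fingers and core above 2 N and linear speed of core below 0.02 m/s); the arm keeps its last pose, push and grip.
It fails at once if another thing on the desk is shifted by more than 25 mm (distance of any of smooth_core, label_roll, mug, stapler, calculator, tape_dispenser, pen_cup, stock_carton from where it was at the start of the episode above 0.025 m).
It also fails if it takes over 40 s, if anything falls off the work surface, if the arm or the gripper's body presses on something with over 40 N, if the wrist force passes 120 N, or if a joint passes its speed limit or range.

## Working session

There is one attempt and no reset: what is moved stays moved. The work goes in short steps, Python scripts to look and compute and a tool call to move; the robot and the scene stay as the last step left them, time stands still between calls to the robot, and variables do not carry over. Pictures are saved under pics/ and viewed, at most 10 in all, crops included, and the job is handed in when it is done.

Besides the shell and the picture viewer there is one more tool, called after ">>>" by a JSON object that holds its "fn" and its "kwargs", one argument or row to a line. jog_arm: Moves the arm, as the interface text tells. Its arguments: {"type":"object","properties":{"motion":{"type":"array","items":{"type":"number"}},"claw":{"type":"number"}},"required":["motion"]}

```bash
mkdir -p pics; ls; cat > h.py <<'E'
import numpy as np,cv2
from cell import ctrl,cams
from scipy.spatial.transform import Rotation as R
def ray(c,uv,z):
    K=np.array([[c['fx'],0,c['cx']],[0,c['fy'],c['cy']],[0,0,1.]])
    p=cv2.undistortPoints(np.array(uv,float).reshape(-1,1,2),K,np.array(c['dist_coeffs'],float)).reshape(-1,2)
    T=np.array(c['extrinsics']); d=np.c_[p,np.ones(len(p))]@T[:3,:3].T; o=T[:3,3]
    return o+d*((z-o[2])/d[:,2])[:,None]
def proj(c,P):
    K=np.array([[c['fx'],0,c['cx']],[0,c['fy'],c['cy']],[0,0,1.]])
    T=np.linalg.inv(np.array(c['extrinsics']))
    return cv2.projectPoints(np.array(P,float).reshape(-1,1,3),cv2.Rodrigues(T[:3,:3])[0],T[:3,3],K,np.array(c['dist_coeffs'],float))[0].reshape(-1,2)
def save(n,im): cv2.imwrite(f'pics/{n}.png',im[...,::-1])
E
python3 - <<'E'
from h import *
for n in('top','scene'):
    im=cams.get_image(n); save(n,im); c=cams.get_calibration(n)
    np.save(n,im); print(n,c)
print(ctrl.observe())
E
```

```text
pics
top {'fx': 362.25133551637805, 'fy': 362.25133551637805, 'cx': 317.1326793901675, 'cy': 198.82123096569944, 'dist_coeffs': array([-0.07402802,  0.        ,  0.        ,  0.        ,  0.        ]), 'extrinsics': array([[ 1.75321786e-02, -9.96204085e-01,  8.52645466e-02,
         4.50870352e+02],
       [-9.99844526e-01, -1.73076668e-02,  3.37167583e-03,
        -4.23841001e+01],
       [-1.88314687e-03, -8.53104030e-02, -9.96352643e-01,
         1.11181586e+03],
       [ 0.00000000e+00,  0.00000000e+00,  0.00000000e+00,
         1.00000000e+00]])}
scene {'fx': 482.2151147884104, 'fy': 482.2151147884104, 'cx': 328.4336708207413, 'cy': 201.08125635577917, 'dist_coeffs': array([-0.04276171,  0.        ,  0.        ,  0.        ,  0.        ]), 'extrinsics': array([[ 3.67299131e-01,  7.95988851e-01, -4.81137296e-01,
         1.30837746e+03],
       [ 9.30098792e-01, -3.12804031e-01,  1.92535389e-01,
        -3.41292272e+02],
       [ 2.75433776e-03, -5.18223299e-01, -8.55240917e-01,
         1.38838407e+03],
       [ 0.00000000e+00,  0.00000000e+00,  0.00000000e+00,
         1.00000000e+00]])}
{'t': 0.1, 'joint_pos': array([ 1.01798912e+00,  3.42681816e-01,  1.52492919e+00,  6.20749683e-06,
        1.27536756e+00, -1.46011984e-01]), 'dq': array([ 0.00044698, -0.00058109, -0.00185412, -0.00023337,  0.00127033,
        0.00166039]), 'tau': array([ 1.63147000e-03, -4.32004058e+01, -2.44696552e+01,  7.18649849e-02,
        5.26074821e-02, -5.79013181e-05]), 'ee_pos': array([207.65058246, 482.06643806, 404.0966574 ]), 'eef_rot': array([-2.40018482e-04,  2.01998902e-01,  9.79385503e-01, -6.50069130e-04]), 'contact_force': array([-0.12533007,  0.81750699, -0.12463674]), 'wrist_torque': array([-0.02317182, -0.03684179, -0.00535861]), 'grasp_force': 0.0, 'grip_width': 1.0008967572651788}
```

View pics/top.png

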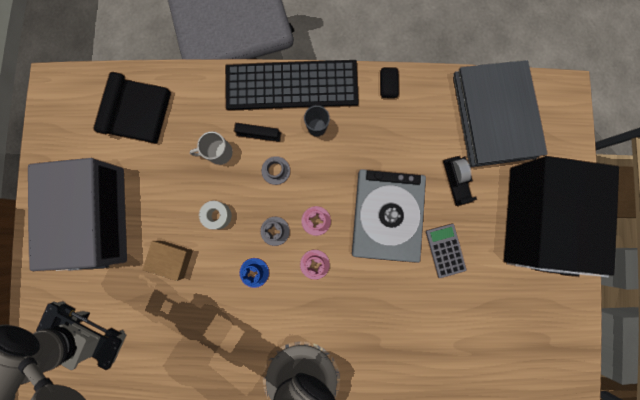

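View pics/scene.png

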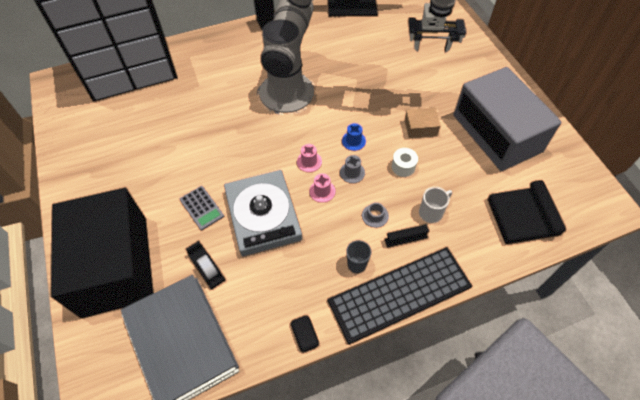

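Candidates in the top picture:
- grey cross-bored core at (275,231)
- grey low smooth core at (275,170)
- pink at (316,221) and (315,265)
- blue at (254,272)
- white roll at (214,215)

I choose the grey one at (275,231), and the spindle is at about (391,215). The scene picture agrees, with the grey core at (352,166) and the spindle at (260,205). Next is one close crop of both.

```bash
python3 - <<'E'
from h import *
im=np.load('top.npy'); c=cams.get_calibration('top')
a=cv2.resize(im[208:252,252:297],(400,400),interpolation=cv2.INTER_CUBIC)
b=cv2.resize(im[190:240,366:416],(400,400),interpolation=cv2.INTER_CUBIC)
save('crop',np.hstack([a,b]))
print(ray(c,[(275,230)],70),ray(c,[(391,215)],95))
E
```

```text
[[448.11499027  80.48688547  70.        ]] [[ 495.80275979 -247.61305625   95.        ]]
```

View pics/crop.png

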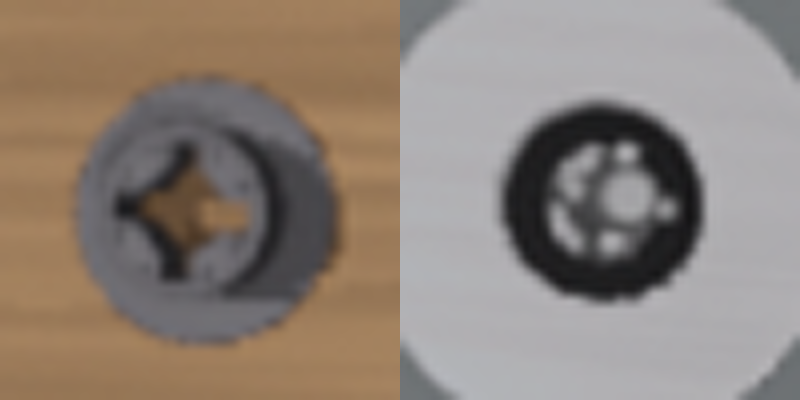

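The left crop shows a grey tall core with a cross bore. Its tube top is centred at about crop (188,210) and its flange at about (208,210). The right crop shows the spindle, with the collar centred at (602,200) and the nose at (628,193).

```bash
python3 - <<'E'
from h import *
c=cams.get_calibration('top')
s=45/400
print(ray(c,[(252+188*s,208+210*s)],70),ray(c,[(252+208*s,208+210*s)],6))
for z in (80,85,90):print(ray(c,[(366+202/8,190+200/8)],z))
print(ray(c,[(366+228/8,190+193/8)],125))
w=cams.get_calibration('wrist'); o=ctrl.observe()
q=o['eef_rot']; Rt=R.from_quat([*q[1:],q[0]]).as_matrix()
T=np.array(w['extrinsics']); print(Rt,Rt.T@(T[:3,3]-o['ee_pos'])); print(Rt.T@T[:3,:3]); print(w['fx'],w['cx'],w['cy'],w['dist_coeffs'])
print(Rt.T@(np.array([448,80,404])-o['ee_pos']))
E
```

```text
[[443.3635949   85.68642653  70.        ]] [[443.03385398  86.68621434   6.        ]]
[[ 496.47715644 -251.35869021   80.        ]]
[[ 496.25615381 -250.34603573   85.        ]]
[[ 496.03515117 -249.33338125   90.        ]]
[[ 497.02336256 -251.1754157   125.        ]]
[[-9.18392772e-01  3.95669281e-01 -7.32767745e-04]
 [ 3.95669905e-01  9.18392042e-01 -1.17636962e-03]
 [ 2.07514743e-04 -1.37030350e-03 -9.99999040e-01]] [75.10896802 -1.13800813 20.27176377]
[[-1.02708087e-03 -9.58852191e-01 -2.83903893e-01]
 [ 9.99999409e-01 -8.83345663e-04 -6.34307408e-04]
 [ 3.57421775e-04 -2.83904377e-01  9.58852531e-01]]
348.7352178476726 321.46046137939004 194.1252814666554 [-0.07136509  0.          0.          0.          0.        ]
[-379.82077721 -274.15560329    0.39351575]
```

Core axis is at about (443,86) and spindle at about (496.5,-250.5), with the heights consistent. Moving above the core for a wrist look.

>>> {"fn": "jog_arm", "kwargs": {
  "motion": [-20,-15,2,0,0,0,-60,-44,10,0,0,0,-100,-73,15,0,0,0,-140,-102,20,0,0,0,-180,-131,30,0,0,0,-220,-160,40,0,0,0,-260,-189,50,0,0,0,-300,-218,54,0,0,0]
}}

```text
t: 0.9
ee_pos: [396.8, 162.0, 349.9]
eef_rot: [-0.001, 0.202, 0.979, -0.0]
contact_force: [0.9, -0.1, -0.2]
grip_width: 0.997
grasp_force: 0.0
```

>>> {"fn": "jog_arm", "kwargs": {
  "motion": [-35,-25,0,0,0,0,-60,-43,0,0,0,0,-73,-52,0,0,0,0,-73,-52,0,0,0,0,-73,-52,0,0,0,0,-73,-52,0,0,0,0,-73,-52,0,0,0,0,-73,-52,0,0,0,0]
}}

```text
t: 1.7
ee_pos: [442.7, 88.0, 350.9]
eef_rot: [0.0, 0.201, 0.98, 0.0]
contact_force: [0.3, -0.8, 0.2]
grip_width: 1.005
grasp_force: 0.0
```

```bash
python3 - <<'E'
from h import *
o=ctrl.observe();c=cams.get_calibration('wrist');im=cams.get_image('wrist');np.save('w1',im)
import pickle;pickle.dump((o,c),open('w1.pkl','wb'))
u=proj(c,[(443,86.3,70)])[0];print(o['t'],o['ee_pos'],o['joint_pos'],u)
x,y=(u-[100,75]).astype(int);x=max(x,0);y=max(y,0);print(x,y)
save('w1',cv2.resize(im[y:y+150,x:x+200],(800,600),interpolation=cv2.INTER_CUBIC))
E
```

```text
1.7 [442.70323187  87.98764591 350.86709482] [ 2.60730262e-02  2.64613224e-01  1.79891663e+00  1.33172742e-04
  1.07799631e+00 -1.13935339e+00] [321.23624981 192.7795641 ]
221 117
```

View pics/w1.png

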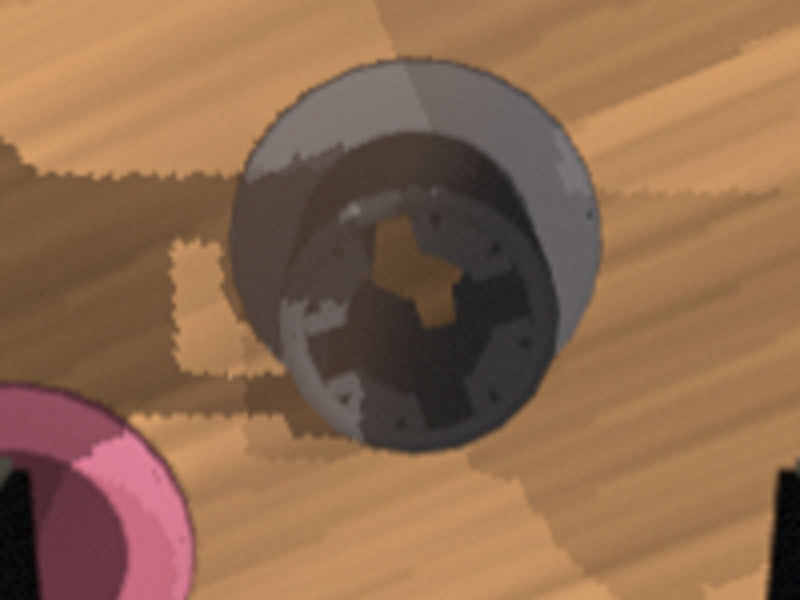

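The wrist crop shows the grey core, with its tube top centred at (418,321). The slot ends are near right (522,294), left (315,359), bottom (447,422) and top (393,222). There is pink at lower left, which I will leave alone. Converting these points.

```bash
python3 - <<'E'
from h import *
import pickle;o,c=pickle.load(open('w1.pkl','rb'))
f=lambda p:np.array([221,117])+(np.array(p,float)+.5)/4-.5
P=ray(c,f([(280,321),(556,321),(418,190),(418,452),(522,294),(315,359),(447,422),(393,222)]),70)[:,:2]
print(P.round(1)); print((P[0]+P[1])/2,(P[2]+P[3])/2,np.linalg.norm(P[0]-P[1]),np.linalg.norm(P[2]-P[3]))
print((P[4]+P[5])/2,(P[6]+P[7])/2)
for a,b in((4,5),(6,7)): d=P[a]-P[b];print(np.linalg.norm(d),np.degrees(np.arctan2(d[1],d[0])))
F=ray(c,f([(231,238),(601,238),(415,58)]),6);print(F, (F[0]+F[1])/2)
E
```

```text
[[436.6  63. ]
 [457.9 112.5]
 [423.3  98. ]
 [472.6  77. ]
 [450.2 108.5]
 [446.4  66.1]
 [468.9  84.8]
 [427.2  91.2]]
[447.26485747  87.77631588] [447.95280463  87.47871828] 53.93273462175002 53.55755825494961
[448.32260478  87.27541946] [448.05201006  87.98357383]
42.58007792977565 84.92363737330618
42.25344646129479 -8.626588730202936
[[428.66291903  47.74304157   6.        ]
 [463.66672421 129.09205338   6.        ]
 [406.80884194 104.98261753   6.        ]] [446.16482162  88.41754747   6.        ]
```

Core centre is (447.9,87.6) and its slots are at about -6.8°. The slot span measures 42 mm, as it must. Next I look at the spindle from the same relative pose and yaw, so calibration bias cancels.

>>> {"fn": "jog_arm", "kwargs": {
  "motion": [-15,-24,-4,0,0,0,-40,-65,-12,0,0,0,-65,-106,-20,0,0,0,-90,-147,-25,0,0,0,-115,-188,-30,0,0,0,-140,-229,-37,0,0,0,-165,-268,-37,0,0,0,-179,-291,-37,0,0,0]
}}

```text
t: 2.55
ee_pos: [492.4, -253.7, 387.9]
eef_rot: [0.001, 0.203, 0.979, -0.0]
contact_force: [0.9, -0.3, -0.8]
grip_width: 1.0
grasp_force: 0.0
```

>>> {"fn": "jog_arm", "kwargs": {
  "motion": [0,0,0,0,0,0,0,0,0,0,0,0,0,0,0,0,0,0,0,0,0,0,0,0,0,0,0,0,0,0,0,0,0,0,0,0,0,0,0,0,0,0,0,0,0,0,0,0]
}}

```text
t: 3.35
ee_pos: [492.3, -250.6, 387.8]
eef_rot: [0.0, 0.202, 0.979, 0.0]
contact_force: [0.5, -0.6, -0.4]
grip_width: 0.999
grasp_force: 0.0
```

```bash
python3 - <<'E'
from h import *
o=ctrl.observe();c=cams.get_calibration('wrist');im=cams.get_image('wrist');np.save('w2',im)
import pickle;pickle.dump((o,c),open('w2.pkl','wb'))
u=proj(c,[(496.5,-250.5,107)])[0];print(o['t'],o['ee_pos'],o['eef_rot'],o['joint_pos'],u)
x,y=(u-[66,50]).astype(int);print(x,y)
save('w2',cv2.resize(im[y:y+100,x:x+132],(792,600),interpolation=cv2.INTER_CUBIC))
E
```

```text
3.35 [ 492.30677487 -250.63520353  387.84519147] [7.70956473e-05 2.01910121e-01 9.79404052e-01 2.58392679e-05] [-6.09673382e-01  4.05715235e-01  1.47507217e+00  1.13848393e-04
  1.26068405e+00 -1.77388880e+00] [325.39411907 196.25838287]
259 146
```

View pics/w2.png

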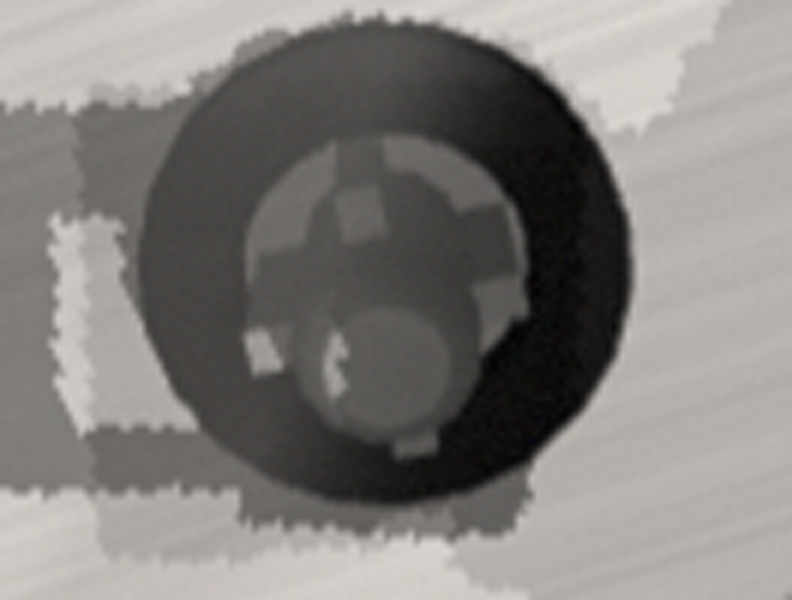

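The wrist crop shows the ribbed spindle. The rib-top outer ends are near left (250,354), right (523,296), top (355,188) and bottom (416,455). The nose is centred at (390,365) and the collar ellipse spans (140–632, 22–503).

```bash
python3 - <<'E'
from h import *
import pickle;o,c=pickle.load(open('w2.pkl','rb'))
f=lambda p:np.array([259,146])+(np.array(p,float)+.5)/6-.5
P=ray(c,f([(523,296),(250,354),(416,455),(355,188)]),107)[:,:2]
print((P[0]+P[1])/2,(P[2]+P[3])/2)
for a,b in((0,1),(2,3)): d=P[a]-P[b];print(np.linalg.norm(d),np.degrees(np.arctan2(d[1],d[0])))
print(ray(c,f([(390,365)]),125))
C=ray(c,f([(140,262),(632,262),(385,22),(385,503)]),85)[:,:2];print((C[0]+C[1])/2,(C[2]+C[3])/2,np.linalg.norm(C[0]-C[1]),np.linalg.norm(C[2]-C[3]))
E
```

```text
[ 498.37025839 -253.41893935] [ 498.24375435 -253.34348857]
36.49623569144251 79.20657804097165
37.36363006090775 -10.987503417261753
[[ 498.04011519 -252.80839919  125.        ]]
[ 496.22312308 -252.39497661] [ 497.32127049 -253.02188664] 69.06632003267175 70.219259883844
```

Spindle is at (498.2,-253.2), ribs at -10.9°, consistent with the top view. Returning to the core and descending. The yaw gets trimmed after the grasp, from a look at the held core.

>>> {"fn": "jog_arm", "kwargs": {
  "motion": [10,17,4,0,0,0,35,58,12,0,0,0,60,100,20,0,0,0,85,142,25,0,0,0,110,184,35,0,0,0,135,226,45,0,0,0,160,268,55,0,0,0,175,293,70,0,0,0],
  "claw": 91.8
}}

```text
t: 4.2
ee_pos: [446.8, 90.3, 318.1]
eef_rot: [0.001, 0.201, 0.98, 0.001]
contact_force: [0.3, -0.9, -0.3]
grip_width: 1.002
grasp_force: 0.0
```

>>> {"fn": "jog_arm", "kwargs": {
  "motion": [0,0,10,0,0,0,0,0,10,0,0,0,0,0,30,0,0,0,0,0,55,0,0,0,0,0,80,0,0,0,0,0,100,0,0,0,0,0,112,0,0,0,0,0,114,0,0,0]
}}

```text
t: 5.0
ee_pos: [447.8, 86.2, 203.0]
eef_rot: [-0.001, 0.203, 0.979, -0.0]
contact_force: [0.3, 0.7, 1.0]
grip_width: 1.0
grasp_force: 0.0
```

>>> {"fn": "jog_arm", "kwargs": {
  "motion": [0,0,0,0,0,0,0,0,0,0,0,0,0,0,0,0,0,0,0,0,0,0,0,0,0,0,0,0,0,0,0,0,0,0,0,0,0,0,0,0,0,0,0,0,0,0,0,0],
  "claw": 40
}}

```text
t: 5.8
ee_pos: [447.7, 87.7, 204.2]
eef_rot: [0.0, 0.202, 0.979, 0.0]
contact_force: [0.2, 1.1, 5.3]
grip_width: 0.594
grasp_force: 30.0
```

Gripped at about 55 mm with 30 N. Lifting.

>>> {"fn": "jog_arm", "kwargs": {
  "motion": [0,0,-6,0,0,0,0,0,-20,0,0,0,0,0,-45,0,0,0,0,0,-75,0,0,0,0,0,-105,0,0,0,0,0,-130,0,0,0,0,0,-145,0,0,0,0,0,-150,0,0,0]
}}

```text
t: 6.6
ee_pos: [447.5, 87.6, 355.3]
eef_rot: [0.001, 0.202, 0.979, 0.0]
contact_force: [-0.2, 1.2, -2.3]
grip_width: 0.592
grasp_force: 30.0
```

>>> {"fn": "jog_arm", "kwargs": {
  "motion": [0,0,0,0,0,0,0,0,0,0,0,0,0,0,0,0,0,0,0,0,0,0,0,0,0,0,0,0,0,0,0,0,0,0,0,0,0,0,0,0,0,0,0,0,0,0,0,0]
}}

```text
t: 7.4
ee_pos: [447.5, 87.5, 353.7]
eef_rot: [-0.0, 0.202, 0.979, 0.0]
contact_force: [-0.4, -0.6, -1.0]
grip_width: 0.593
grasp_force: 30.0
```

```bash
python3 - <<'E'
from h import *
o=ctrl.observe();c=cams.get_calibration('wrist');im=cams.get_image('wrist');np.save('w3',im)
import pickle;pickle.dump((o,c),open('w3.pkl','wb'))
q=o['eef_rot']; Rt=R.from_quat([*q[1:],q[0]])
u=proj(c,[o['ee_pos']+Rt.apply([0,0,134])])[0];print(o['t'],o['ee_pos'],q,o['grasp_force'],o['contact_force'],u)
x,y=(u-[100,75]).astype(int);print(x,y)
save('w3',cv2.resize(im[y:y+150,x:x+200],(800,600),interpolation=cv2.INTER_CUBIC))
E
```

```text
7.4 [447.50371486  87.54184718 353.7487455 ] [-2.85761463e-05  2.01995159e-01  9.79386519e-01  2.78776284e-05] 29.99149034210859 [-0.37932792 -0.59768288 -1.02520689] [324.76612341 299.68129795]
224 224
```

View pics/w3.png

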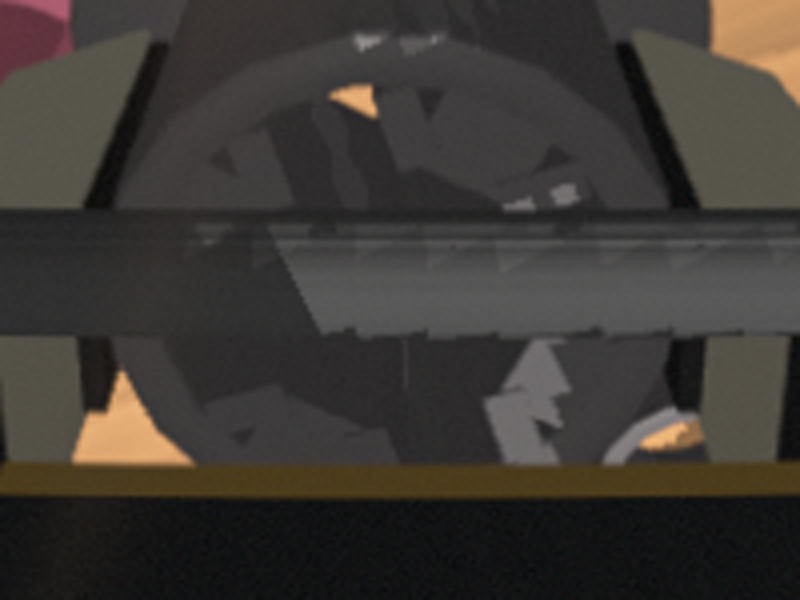

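The wrist crop shows the core held upright between the pads, partly hidden by a gripper bar. The top slot's outer corners are at about (268,130) and (377,88), and the bottom slot's inner corners at about (387,432) and (485,400). The tube rim spans 117 to 672.

```bash
python3 - <<'E'
from h import *
import pickle;o,c=pickle.load(open('w3.pkl','rb'))
f=lambda p:np.array([224,224])+(np.array(p,float)+.5)/4-.5
q=o['eef_rot']; Rt=R.from_quat([*q[1:],q[0]])
z=o['ee_pos'][2]-134
P=ray(c,f([(268,130),(377,88),(387,432),(485,400),(505,190),(580,165),(280,387),(205,408),(117,280),(672,280),(400,170),(290,205)]),z)
L=Rt.inv().apply(P-o['ee_pos'])[:,:2];print(L.round(1))
def a(i,j):
    d=L[j]-L[i];return np.degrees(np.arctan2(d[1],d[0]))
m=lambda i,j:(P[i]+P[j])/2
d=m(0,1)-m(2,3);print('world ang',np.degrees(np.arctan2(d[1],d[0])))
for i,j in((1,10),(0,11),(4,5),(6,7)):
    d=P[j]-P[i];print(np.degrees(np.arctan2(d[1],d[0]))%90-90)
# ang from w1,w2
E
```

```text
[[ 18.2 -12.3]
 [ 22.3  -2.5]
 [-14.5  -1.7]
 [-10.8   7.8]
 [ 12.1   9.2]
 [ 14.6  15.9]
 [ -9.3 -12. ]
 [-11.8 -19.3]
 [  2.5 -27. ]
 [  2.5  25.1]
 [ 14.1  -0.4]
 [ 10.5 -10.5]]
world ang 174.35906079013984
-9.16559258475769
-9.983328444060973
-2.864467284128324
-4.711713938201939
```

Core is centred in the grip, and the camera shows about a 1 mm y-bias, which I allow for. The core's slots are at about -6.5° and the ribs at -10.9°, so it needs +4.3° about tool z. Target TCP is about (498.7,-252.0), travelling at the present height with the foot at 150, clear of the nose at 125.

>>> {"fn": "jog_arm", "kwargs": {
  "motion": [-10,-16,0,0,0,0,-35,-56,0,0,0,1,-60,-96,0,0,0,2,-85,-137,0,0,0,3,-110,-177,0,0,0,4.3,-135,-217,0,0,0,4.3,-160,-257,0,0,0,4.3,-175,-281,0,0,0,4.3]
}}

```text
t: 8.25
ee_pos: [497.0, -243.1, 353.6]
eef_rot: [0.0, 0.24, 0.971, -0.0]
contact_force: [0.3, -0.1, -1.2]
grip_width: 0.593
grasp_force: 30.0
```

>>> {"fn": "jog_arm", "kwargs": {
  "motion": [-7,-10,0,0,0,0,-7,-10,0,0,0,0,-7,-10,0,0,0,0,-7,-10,0,0,0,0,-7,-10,0,0,0,0,-7,-10,0,0,0,0,-7,-10,0,0,0,0,-7,-10,0,0,0,0]
}}

```text
t: 9.05
ee_pos: [498.7, -251.6, 353.9]
eef_rot: [0.0, 0.238, 0.971, 0.0]
contact_force: [-0.6, 0.1, -2.2]
grip_width: 0.595
grasp_force: 30.0
```

```bash
python3 - <<'E'
from h import *
o=ctrl.observe();q=o['eef_rot'];Rt=R.from_quat([*q[1:],q[0]])
print(o['t'],o['ee_pos'],q,np.degrees(2*np.arctan2(q[2],q[1])),Rt.inv().apply(np.array([498.7,-252,354])-o['ee_pos']),o['contact_force'])
im=cams.get_image('top');c=cams.get_calibration('top')
u=proj(c,[(498.7,-252,215)])[0];x,y=(u-[40,30]).astype(int);print(x,y)
save('t2',cv2.resize(im[y:y+60,x:x+80],(800,600),interpolation=cv2.INTER_CUBIC))
E
```

```text
9.05 [ 498.65542687 -251.59398705  353.86434052] [8.03057277e-05 2.38416277e-01 9.71163051e-01 3.75234988e-05] 152.4138267504655 [-0.22754193 -0.33919941 -0.13566577] [-0.55554734  0.08188565 -2.2237946 ]
362 181
```

>>> {"fn": "jog_arm", "kwargs": {
  "motion": [0,0,8,0,0,0,0,0,18,0,0,0,0,0,24,0,0,0,0,0,28,0,0,0,0,0,32,0,0,0,0,0,36,0,0,0,0,0,38,0,0,0,0,0,38,0,0,0]
}}

```text
t: 9.9
ee_pos: [498.7, -251.9, 315.6]
eef_rot: [0.0, 0.239, 0.971, -0.0]
contact_force: [-0.1, -0.7, -1.8]
grip_width: 0.594
grasp_force: 30.0
```

>>> {"fn": "jog_arm", "kwargs": {
  "motion": [0,0,2,0,0,0,0,0,4,0,0,0,0,0,6,0,0,0,0,0,8,0,0,0,0,0,10,0,0,0,0,0,11,0,0,0,0,0,11,0,0,0,0,0,11,0,0,0]
}}

```text
t: 10.7
ee_pos: [498.7, -251.9, 304.7]
eef_rot: [0.0, 0.239, 0.971, -0.0]
contact_force: [1.7, -1.6, -2.5]
grip_width: 0.596
grasp_force: 30.0
```

No vertical force at foot z about 101, below the rib tops, so the slots have meshed. Pressing home.

>>> {"fn": "jog_arm", "kwargs": {
  "motion": [0,0,3,0,0,0,0,0,7,0,0,0,0,0,11,0,0,0,0,0,14,0,0,0,0,0,17,0,0,0,0,0,20,0,0,0,0,0,22,0,0,0,0,0,22,0,0,0]
}}

```text
t: 11.5
ee_pos: [498.7, -252.0, 282.7]
eef_rot: [0.0, 0.239, 0.971, -0.0]
contact_force: [2.5, -3.0, -0.5]
grip_width: 0.597
grasp_force: 30.0
```

>>> {"fn": "jog_arm", "kwargs": {
  "motion": [0,0,1,0,0,0,0,0,2,0,0,0,0,0,3,0,0,0,0,0,4,0,0,0,0,0,4,0,0,0,0,0,4,0,0,0,0,0,4,0,0,0,0,0,4,0,0,0]
}}

```text
t: 12.3
ee_pos: [498.7, -251.9, 279.0]
eef_rot: [0.0, 0.239, 0.971, -0.0]
contact_force: [1.8, -2.1, 5.3]
grip_width: 0.594
grasp_force: 30.0
```

>>> {"fn": "jog_arm", "kwargs": {
  "motion": [0,0,1,0,0,0,0,0,2,0,0,0,0,0,3,0,0,0,0,0,3,0,0,0,0,0,3,0,0,0,0,0,3,0,0,0,0,0,3,0,0,0,0,0,3,0,0,0]
}}

```text
t: 13.1
ee_pos: [498.7, -251.9, 276.1]
eef_rot: [0.0, 0.239, 0.971, -0.0]
contact_force: [1.0, -1.8, 6.0]
grip_width: 0.598
grasp_force: 30.0
```

>>> {"fn": "jog_arm", "kwargs": {
  "motion": [0,0,1,0,0,0,0,0,2,0,0,0,0,0,2,0,0,0,0,0,2,0,0,0,0,0,2,0,0,0,0,0,2,0,0,0,0,0,2,0,0,0,0,0,2,0,0,0]
}}

```text
t: 13.9
ee_pos: [498.7, -251.9, 274.2]
eef_rot: [0.0, 0.239, 0.971, -0.0]
contact_force: [1.2, -1.7, 7.0]
grip_width: 0.593
grasp_force: 30.0
```

>>> {"fn": "jog_arm", "kwargs": {
  "motion": [0,0,1,0,0,0,0,0,2,0,0,0,0,0,2,0,0,0,0,0,2,0,0,0,0,0,2,0,0,0,0,0,2,0,0,0,0,0,2,0,0,0,0,0,2,0,0,0]
}}

```text
t: 14.7
ee_pos: [498.7, -251.9, 273.2]
eef_rot: [0.001, 0.239, 0.971, -0.0]
contact_force: [0.6, -0.2, 13.3]
grip_width: 0.589
grasp_force: 30.0
```

Force rose at about 0.5 N/mm, then jumped to 13 N as motion stopped at 273.2, about 10 mm below first contact: the collar is at its stop. One check picture while it settles.

>>> {"fn": "jog_arm", "kwargs": {
  "motion": [0,0,0,0,0,0,0,0,0,0,0,0,0,0,0,0,0,0,0,0,0,0,0,0,0,0,0,0,0,0,0,0,0,0,0,0,0,0,0,0,0,0,0,0,0,0,0,0]
}}

```text
t: 15.5
ee_pos: [498.7, -251.9, 273.1]
eef_rot: [0.001, 0.239, 0.971, -0.0]
contact_force: [-0.6, -1.1, 12.4]
grip_width: 0.593
grasp_force: 30.0
```

```bash
python3 - <<'E'
from h import *
im=cams.get_image('scene');c=cams.get_calibration('scene');o=ctrl.observe();print(o['contact_force'],o['ee_pos'],o['grasp_force'])
x,y=(proj(c,[(498.7,-252,100)])[0]-[66,50]).astype(int)
save('s2',cv2.resize(im[y:y+100,x:x+132],(792,600),interpolation=cv2.INTER_CUBIC))
E
```

```text
[-0.79364821 -1.20255186 12.67796643] [ 498.66782658 -251.8961502   273.13415392] 29.994136412788066
```

View pics/s2.png

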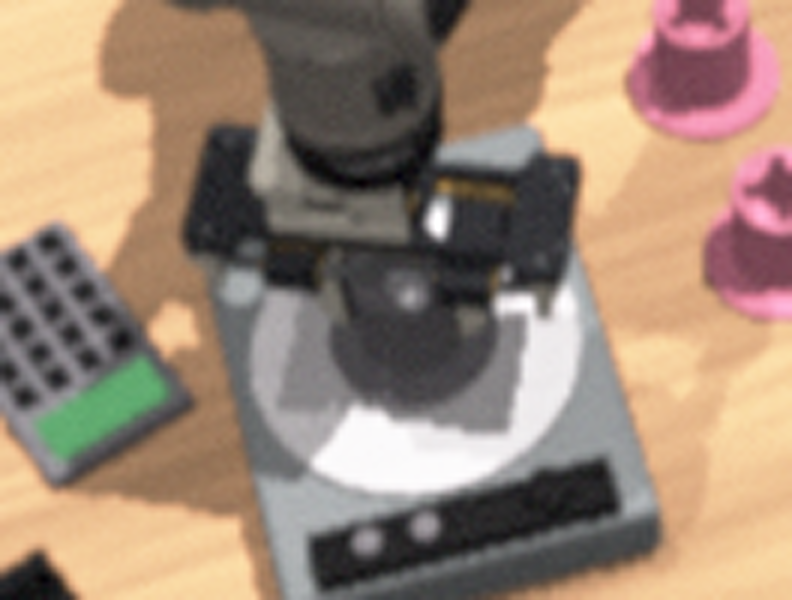

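The crop shows the core seated low on the disc, with its flange at (412,350) and the nose visible in its bore at (405,290), still held. The calculator and the pink cores are undisturbed.

```bash
python3 -c "
from cell import ctrl
print(ctrl.hand_in())"
```

```text
the job is handed in; nothing more can be done
None
```

I fitted the grey cross-bored core on the spindle with its slots meshed and pressed the collar to its stop (about 12 N down, 30 N grip), and handed the job in still holding it; the hand-in returned no verdict.

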